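# Eject the tall battery pack and lay it in the tray

## Robot

A 6-joint arm with a two-finger parallel gripper is mounted at the origin on the work surface. World frame = base frame: x ahead of the robot, y to its left, z up, the work surface at z = 0. Lengths are in m, angles in rad, forces in N, time in s.
With the tool pointing down it reaches from about 0.425 to 0.95 m from the base axis. Payload 3.5 kg.
Tool frame: the origin (TCP) lies at the very end of the fingers, on their centre line; the grasp point (between the pads) lies 19 mm behind it (ctrl.pinch_z is the distance from the TCP to the grasp point, in m); z points along the fingers, y is the line along which they close (so a half turn about z gives the same grasp; the last joint's range is limited). The gripper opens to 85 mm and grips with 20 to 120 N. Pads are 22 mm wide; open, the fingers measure 114 mm over their backs; the gripper's body (76 mm by 85 mm) begins 54 mm behind the grasp point. The pads swing forward as they close: fully open they stand 13 mm farther back than shut.
Start: joints at [1.014, 0.286, 1.577, -0, 1.279, -0.15], TCP at [0.267, 0.62, 0.195] pointing down, gripper open.
Joint ranges: [-2.77, 2.77], [-0.9, 2.22], [0.21, 2.48], [-1.53, 4.67], [0.24, 2.81], [-2.84, 2.84]. Speed limits (rad/s): [2.79, 2.79, 3.14, 3.14, 3.14, 3.14].

## Interface

Orientations are given as a unit quaternion [x, y, z, w].
In Python, from plant import ctrl gives the robot as it stands. The module is installed in compiled form; this text tells all that it offers.
- The arm moves only by the shell command python3 -m crank 'ROWS' [OPENING] [FORCE]. ROWS is JSON, a list of rows, each a list of 6 numbers: the shift along the tool's x, y, z in cm, then the turn, a rotation vector about the tool's x, y, z in rad. In form: [[tx, ty, tz, rx, ry, rz], ...]. A call has 1 to 10 rows; each row is the pose to reach, as a shift and turn from the pose commanded when the call began, along the tool's axes at that moment; what a row does not reach only later rows make up. A row lasts 1/10 s, in which the tool goes at most 50 mm and 8.59 degrees, less where a joint would pass 70% of its speed; a pose out of reach is approached as far as the arm can. A call with a gripper value outside its range is refused whole. OPENING is the opening, from 0 (shut) to 1 (fully open), set as the call begins (- or left out, the last holds). The fingers move at their own pace and stop on an object; FORCE is the grip in N (left out, the last holds). Time passes only in rows, so rows that repeat a pose let the fingers close. It gives the time, the measured TCP pose, the force, the opening and the grip force at its end, in the units of the state.
- ctrl.get_state(): the state, without advancing time (a new reading comes with each control period).
- ctrl.read_camera(name): name is "scene" or "side" or "wrist"; returns (picture, depth): 400x640x3 uint8, blue, green, red; 400x640 float32, m along the optical axis (not along the pixel's ray), 0 where there is no reading.
- ctrl.camera_info(name): a dict with "K" (3x3 intrinsics, pixels), "origin" and "orientation" of the camera in the world. Camera axes: x right, y down, z forward; pixel columns grow to the right and rows downward; lengths in m; the calibration is good to about 2 mm. A picture is of the moment at which its call begins: read the wrist's pose just before it. camera_info takes no time and is no camera call; for the wrist camera it gives the pose at the moment of the call.
- ctrl.sign_off(): hands the job in; it is judged then, once.
The state is a dict: "time": time; "qpos": joint angles; "dq": joint speeds; "joint_efforts": joint torques, N m; "eef_pos": TCP position; "tcp_rot": TCP orientation; "contact_force": force on the tool from outside, world axes, zero at the start; "wrist_torque": the same for the moment, N m; "opening": opening from 0.0 (shut) to 1.0 (fully open); "finger_force": force on a finger pad.
Only numpy, scipy, OpenCV 4.12 (cv2) and the standard library are available. Lean on these libraries where they do the work, as an engineer would, in place of code of your own. Each camera call takes 0.05 s, during which the arm holds its last target. There are 200 camera calls.

## Task

Two tool-battery packs sit in charging docks. Press the steel ejector slide of the dock that holds the tall pack all the way so that it pushes the pack out to its second catch, then draw the pack straight out of the rails and set it down gently (no dropping), upright and flat inside the plywood tray, with the ejector left sprung back. Leave the slim pack docked and its ejector alone, and do not disturb the can, tin and spanner.

Things in the scene. Friction and masses are not known exactly. Their poses are not given: they have to be found in the camera images.
- pack_tall: The tall (80 mm high) battery pack, grey with a black foot. Foot 100 (x) x 78 (y) x 12 mm high, above it a body 100 x 54 mm, gripped across y. Origin at the centre of its underside, z up; x is its long axis, parallel to the dock's x. It starts in dock_1.
- pack_slim: The slim (36 mm high) battery pack, grey with a black foot. Foot 100 (x) x 78 (y) x 12 mm high, above it a body 100 x 54 mm, gripped across y. Origin at the centre of its underside, z up; x is its long axis, parallel to the dock's x. It starts in dock_2 and stays there.
- dock_1: Black battery dock fixed to the bench, holding the tall pack. Base plate 230 (x) x 104 (y) x 12 mm high; origin at the centre of its underside. The pack leaves towards its -x end (the end nearest the robot). Seated, the pack's centre is at x = +20 mm; ejected to the second catch, about -26 mm; free of the rails beyond -60 mm. A sprung catch (5 to 8 N) holds it in the first two places.
- dock_1_mouth (a point): Mouth (-x end) of dock_1's two side rails: at dock x = -10 mm, y = 0, 12 mm above the bench (top of the base plate, on which the pack slides). The rails run from here 75 mm to +x, tops 31 mm above the bench; their lips (inner edges at y = +-31.5 mm) hold down the pack's foot with 2.5 mm side play, so it moves along x only. Before the mouth is a 105 mm open apron. Axes as dock_1.
- dock_2: A dock just like dock_1, with its own ejector, holding the slim pack. Origin and axes as for dock_1.
- ejector_1_slide (a joint): Ejector slide of dock_1: 0 at rest, grows to 0.048 m (fully pressed) as its plate is pushed towards the dock's -x; a spring (2.5 to 5 N) brings it back when let go. With pack and catch 10 to 18 N are needed.
- ejector_1_pad (a point): Middle of the push face (looking to dock +x) of dock_1's ejector: an upright steel plate 8 mm thick (x), 44 mm wide, top 110 mm above the bench, standing behind the pack. The point is 85 mm above the bench, at dock x = +79 mm at rest, and moves with the slide. A fixed stop 34 mm high stands at dock x = +105 to +115 mm. Axes as the dock's.
- ejector_2_slide (a joint): Ejector slide of dock_2: 0 at rest, grows to 0.048 m (fully pressed) as its plate is pushed towards the dock's -x; a spring (2.5 to 5 N) brings it back when let go. With pack and catch 10 to 18 N are needed. To be left alone.
- tray: Open plywood tray fixed to the bench, 166 (x) x 140 (y) x 25 mm high outside, walls and floor 5 mm thick (inside 156 x 130 mm, inner floor 5 mm above the bench); origin at the centre of its underside.
- spray_can: Bystander: upright spray can, 54 mm across, 160 mm high; origin at the centre of its underside.
- tin: Bystander: upright white tin, 90 mm across, 85 mm high; origin at the centre of its underside.
- spanner: Bystander: steel spanner 190 mm long, lying flat beyond the docks; origin mid-length on its underside, x along it.
Not all that is in view belongs to the job. What is shaped like the pack_tall but pink or turquoise is not meant.

How it is judged:
On the way, in this order (a step that is already met when the one before it is completed fails the run):
1. the ejector of the tall pack's dock is pressed at least 42 mm, and the pack, still in the rails, has been pushed out at least 38 mm (value of joint ejector_1_slide above 0.042 m and x of pack_tall in the frame of dock_1 between -0.055 and -0.018 m and z of pack_tall in the frame of dock_1 below 0.02 m), for 0.1 s.
2. the tall pack is out of the rails and lifted off the dock (height (world z) of pack_tall above 0.035 m), for 0.1 s.
At the end, for the whole second after the job is handed in: The tall pack lies flat (within 0.06 rad) and upright on the tray's inner floor (underside less than 9 mm above the bench, centre within 50 mm of the tray's centre along each tray axis), at rest; both ejectors are back within 5 mm of rest; the slim pack is still seated in its dock within 6 mm (x of pack_tall in the frame of tray between -0.05 and 0.05 m and y of pack_tall in the frame of tray between -0.05 and 0.05 m and z of pack_tall in the frame of tray below 0.009 m and angle between pack_tall's own z axis and vertical below 0.06 rad and linear speed of pack_tall below 0.02 m/s and value of joint each of ejector_1_slide, ejector_2_slide below 0.005 m and x of pack_slim in the frame of dock_2 between 0.014 and 0.026 m); the robot touches nothing.
It fails at once if the tall pack is dropped (moving faster than 0.6 m/s with no finger on it) (linear speed of pack_tall above 0.6 m/s and contact force between the fingers and pack_tall below 0.1 N).
It fails at once if the slim pack moves more than 10 mm (distance of pack_slim from where it was at the start of the episode above 0.01 m).
It fails at once if the slim pack's ejector is pressed more than 8 mm (value of joint ejector_2_slide above 0.008 m).
It fails at once if the spray can, the tin or the spanner is moved more than 30 mm (distance of any of spray_can, tin, spanner from where it was at the start of the episode above 0.03 m).
It also fails if it takes over 58 s, if anything falls off the work surface, if the arm or the gripper's body presses on something with over 40 N, if the wrist force passes 120 N, or if a joint passes its speed limit or range.

## Working session

There is one attempt and no reset: what is moved stays moved. The work goes in short steps, Python scripts to look and compute and a shell command to move; the robot and the scene stay as the last step left them, time stands still between calls to the robot, and variables do not carry over. Pictures are saved under pics/ and viewed, at most 10 in all, crops included, and the job is handed in when it is done.

```bash
mkdir -p pics; python3 - <<'E'
from plant import ctrl
import cv2,numpy as np
np.set_printoptions(precision=4,suppress=True)
for n in("scene","side"):
    p,d=ctrl.read_camera(n);cv2.imwrite(f"pics/{n}0.png",p);np.save(f"pics/{n}0.npy",d)
    i=ctrl.camera_info(n);print(n,i)
s=ctrl.get_state();print(s)
E
```

```text
scene {'K': array([[430.3778,   0.    , 313.8266],
       [  0.    , 430.3778, 199.4735],
       [  0.    ,   0.    ,   1.    ]]), 'origin': array([1.2517, 0.4651, 1.2586]), 'orientation': array([ 0.4338,  0.8526, -0.2615, -0.1289])}
side {'K': array([[502.0132,   0.    , 323.9459],
       [  0.    , 502.0132, 204.234 ],
       [  0.    ,   0.    ,   1.    ]]), 'origin': array([ 0.3778, -1.0682,  0.9485]), 'orientation': array([ 0.8918, -0.1064,  0.0412, -0.4378])}
{'time': 0.1, 'qpos': array([ 1.014 ,  0.2871,  1.578 ,  0.    ,  1.2786, -0.15  ]), 'dq': array([-0.0001, -0.0018, -0.0051, -0.0016,  0.0004,  0.0016]), 'joint_efforts': array([  0.0017, -40.7292, -29.3701,  -0.0001,   0.0033,   0.    ]), 'eef_pos': array([0.2667, 0.6194, 0.194 ]), 'tcp_rot': array([ 0.202 ,  0.9794, -0.001 , -0.0004]), 'contact_force': array([ 1.1051, -0.4449, -0.4924]), 'wrist_torque': array([0.0321, 0.0154, 0.0228]), 'finger_force': 0.0, 'opening': 0.999798380817742}
```

View pics/scene0.png

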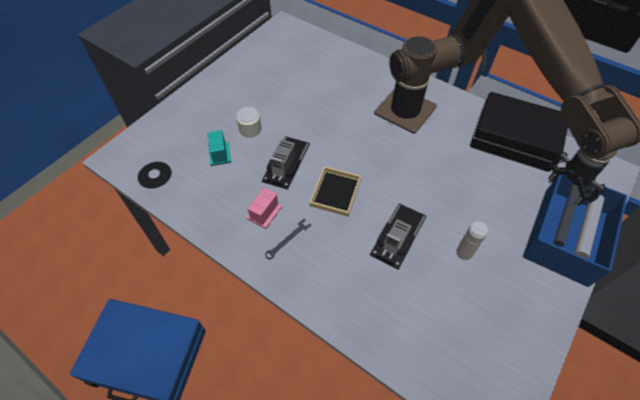

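View pics/side0.png

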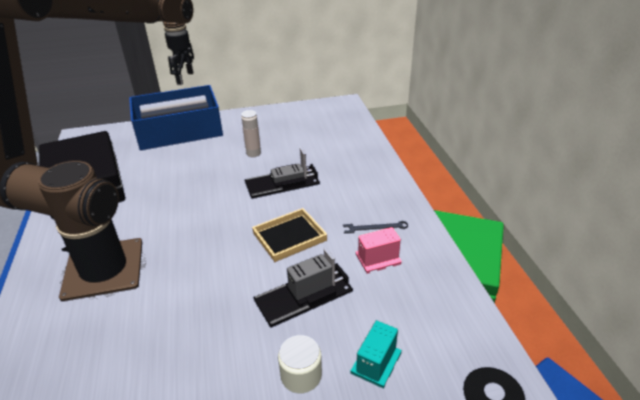

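Scene view: the grey candidates are a pack at (283,155) between the tin (248,122) and the tray (336,190), and a pack at (398,235) by the can (473,240). The pink (263,206) and turquoise (218,147) packs are decoys. In the side view, the pack at (312,278) is tall and the one at (290,172) is slim. I choose scene (283,155) / side (312,278) and will check it by height and a crop.

```bash
cat > h.py <<'E'
import numpy as np,cv2
from scipy.spatial.transform import Rotation as R
np.set_printoptions(precision=4,suppress=True)
def cloud(d,i):
    K=i["K"];v,u=np.mgrid[:400,:640]
    P=np.stack([(u-K[0,2])/K[0,0]*d,(v-K[1,2])/K[1,1]*d,d],-1)
    return P@R.from_quat(i["orientation"]).as_matrix().T+i["origin"]
def rect(pts):
    (c,s,a)=cv2.minAreaRect(pts[:,:2].astype(np.float32)*1000)
    return np.round(c,1),np.round(s,1),round(a,2),len(pts)
E
python3 - <<'E'
from plant import ctrl
from h import *
for n,win in(("scene",dict(d1=(255,125,320,195),d2=(362,195,435,275),tray=(300,160,370,222),tin=(230,100,265,140),span=(258,215,315,262),can=(455,215,492,262))),
             ("side",dict(d1=(245,240,360,328),d2=(238,140,325,200),tray=(245,203,335,262),tin=(272,330,328,395),span=(335,215,415,236),can=(235,105,265,160)))):
    d=np.load(f"pics/{n}0.npy");p=cv2.imread(f"pics/{n}0.png");W=cloud(d,ctrl.camera_info(n));hsv=cv2.cvtColor(p,cv2.COLOR_BGR2HSV)
    ok=d>0
    tb=W[(ok)&(abs(W[...,2])<.02)&(W[...,0]>.3)&(W[...,0]<.9)]; print(n,"table z",np.median(tb[:,2]))
    for k,(a,b,c,e) in win.items():
        w=W[b:e,a:c];o=ok[b:e,a:c];z=w[...,2];val=hsv[b:e,a:c,2]
        if k[0]=='d':
            m=o&(val<60)&(z>.004)&(z<.04);print(k,"base",rect(w[m]))
            m=o&(z>.06 if k=='d1' else z>.04)
            print("  zmax",z[o].max(), "hist",np.histogram(z[o],np.arange(0,.13,.01))[0])
            for lo,hi in((.086,.097),(.043,.053),(.1,.116)):
                m=o&(z>lo)&(z<hi)
                if m.sum()>5: print("  z",lo,hi,rect(w[m]),w[m].mean(0))
        else:
            m=o&(z>(.015 if k!='span' else .004))
            if m.sum()>5: print(k,rect(w[m]),z[o].max())
p=cv2.imread("pics/scene0.png")[100:230,190:380];q=cv2.imread("pics/side0.png")[230:340,220:400]
f=lambda x:cv2.resize(x,(390,300),interpolation=cv2.INTER_CUBIC)
cv2.imwrite("pics/crop1.png",np.hstack([f(p),f(q)]))
E
```

```text
scene table z 0.0009266369569850275
d1 base (array([ 487.3, -169.8]), array([231.4, 212.6]), 18.07, 623)
  zmax 0.11331023223745018 hist [1850  453  200  190   55   48   39   77  147  257   36   11]
  z 0.086 0.097 (array([ 585.9, -199.6]), array([234.1,  55.1]), 16.48, 300) [ 0.5226 -0.2159  0.0921]
  z 0.043 0.053 (array([ 487.1, -275.6]), array([250.3,  99.9]), 56.83, 48) [ 0.5308 -0.2339  0.0469]
  z 0.1 0.116 (array([ 575.1, -202. ]), array([14. , 46.6]), 17.39, 47) [ 0.576  -0.2014  0.1069]
d2 base (array([529.9, 272.2]), array([231. ,  98.7]), 5.38, 1007)
  zmax 0.11597641545571102 hist [2438  783  249  269  268   95   22   20   29   20   36   21]
  z 0.086 0.097 (array([606.4, 279.6]), array([ 7.4, 41.7]), 14.6, 27) [0.6067 0.2794 0.0911]
  z 0.043 0.053 (array([554.4, 272.6]), array([111.3,  54.3]), 5.46, 309) [0.5406 0.2724 0.0482]
  z 0.1 0.116 (array([604.3, 278. ]), array([10.9, 42.6]), 6.41, 57) [0.6052 0.2781 0.1083]
tray (array([506.1,   1.8]), array([173.2, 140.8]), 17.8, 366) 0.0324384775463511
tin (array([ 458.2, -439.6]), array([85.1, 89. ]), 0.06, 584) 0.09370839
[... 753 characters left out ...]
0.11283858256214341 hist [1612  654  226  222  357   83   49   21   16   19   20    8]
  z 0.086 0.097 (array([599.4, 275.5]), array([ 8.9, 37. ]), 14.34, 16) [0.6001 0.2675 0.0914]
  z 0.043 0.053 (array([518.6, 365.3]), array([107., 264.]), 16.82, 346) [0.5361 0.2914 0.0475]
  z 0.1 0.116 (array([600.9, 276.5]), array([ 8.3, 42.6]), 4.11, 28) [0.5999 0.2752 0.1072]
tray (array([528.9, -74.5]), array([169.1, 313.4]), 17.42, 805) 0.11261516825319662
tin (array([ 450.1, -446.5]), array([85.9, 89.3]), 44.69, 1980) 0.08971362998069077
span (array([746.1, -58. ]), array([172.6, 226.8]), 79.6, 481) 0.08406412048333822
can (array([456.9, 469.4]), array([57.5, 54.4]), 56.33, 666) 0.1631751870982331
```

View pics/crop1.png

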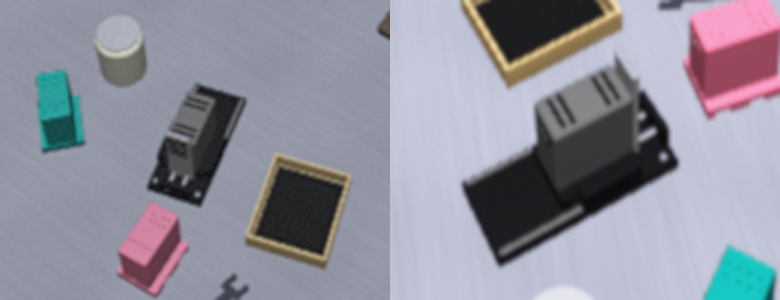

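The crop confirms it: a grey tall pack (top measured at 0.092 m, as it should be) in the black dock, with the steel plate just behind it at 0.11 m. The dock's +x points to yaw about 16.6°. I'll work out the first move.

```bash
cat >> h.py <<'E'
def go(s,xyz,yaw):
    "row (cm, rad) from the current pose to TCP xyz, tool down, tool x at yaw (deg)"
    Rc=R.from_quat(s["tcp_rot"]);Rt=R.from_euler('z',yaw,degrees=True)*R.from_euler('x',180,degrees=True)
    return np.round(np.r_[Rc.inv().apply(np.array(xyz)-s["eef_pos"])*100,(Rc.inv()*Rt).as_rotvec()],3)
E
python3 - <<'E'
from plant import ctrl
from h import *
print(go(ctrl.get_state(),(.608,-.192,.25),16.6))
d=np.load("pics/side0.npy");p=cv2.imread("pics/side0.png");W=cloud(d,ctrl.camera_info("side"))
for n,(a,b,c,e) in dict(scene=(300,160,370,222),side=(245,203,335,262)).items():
    d=np.load(f"pics/{n}0.npy");p=cv2.imread(f"pics/{n}0.png");W=cloud(d,ctrl.camera_info(n))[b:e,a:c]
    h=cv2.cvtColor(p,cv2.COLOR_BGR2HSV)[b:e,a:c]
    m=(h[...,0]>8)&(h[...,0]<30)&(h[...,1]>60)&(h[...,2]>90)&(W[...,2]>.012)&(W[...,2]<.035);print(n,rect(W[m]))
E
```

```text
[-63.446 -61.022  -5.496  -0.001   0.002   2.445]
scene (array([506.9,   3.9]), array([170.6, 137.4]), 17.82, 355)
side (array([504.8,   1.6]), array([168.5, 147. ]), 17.98, 652)
```

```bash
python3 -m crank '[[-3,-3,-5.5,0,0,0.15],[-63.4,-61,-5.5,0,0,2.445],[-63.4,-61,-5.5,0,0,2.445],[-63.4,-61,-5.5,0,0,2.445],[-63.4,-61,-5.5,0,0,2.445],[-63.4,-61,-5.5,0,0,2.445],[-63.4,-61,-5.5,0,0,2.445],[-63.4,-61,-5.5,0,0,2.445],[-63.4,-61,-5.5,0,0,2.445],[-63.4,-61,-5.5,0,0,2.445]]' 0
python3 -c "
from plant import ctrl
from h import *
print(go(ctrl.get_state(),(.608,-.192,.25),16.6))"
```

```text
time: 1.1
eef_pos: [0.453, 0.175, 0.2427]
tcp_rot: [0.817, 0.576, -0.0, -0.0]
contact_force: [1.3, 1.2, -0.5]
opening: -0.004
finger_force: 0.0
[-29.372  26.91   -0.732  -0.      0.      0.939]
```

```bash
python3 -m crank '[[-29.4,26.9,0,0,0,0.939],[-29.4,26.9,0,0,0,0.939],[-29.4,26.9,0,0,0,0.939],[-29.4,26.9,0,0,0,0.939],[-29.4,26.9,0,0,0,0.939],[-29.4,26.9,0,0,0,0.939],[-29.4,26.9,0,0,0,0.939],[-29.4,26.9,0,0,0,0.939],[-29.4,26.9,0,0,0,0.939],[-29.4,26.9,0,0,0,0.939]]'
python3 - <<'E'
from plant import ctrl
from h import *
s=ctrl.get_state();i=ctrl.camera_info("wrist");p,d=ctrl.read_camera("wrist")
cv2.imwrite("pics/w1.png",p);np.save("pics/w1.npy",d);W=cloud(d,i);z=W[...,2];r=np.hypot(W[...,0]-.53,W[...,1]+.21)
print(s["eef_pos"],s["tcp_rot"],i["origin"])
for lo,hi in((.086,.098),(.102,.118),(.004,.02)):
    m=(d>0)&(z>lo)&(z<hi)&(r<.16); 
    if m.sum()>5: print(lo,rect(W[m]))
E
```

```text
time: 2.1
eef_pos: [0.6095, -0.1901, 0.2416]
tcp_rot: [0.989, 0.146, -0.001, -0.001]
contact_force: [0.2, 0.7, -0.8]
opening: 0.004
finger_force: 0.0
[ 0.6095 -0.1901  0.2416] [ 0.9892  0.1464 -0.001  -0.0009] [ 0.6807 -0.1687  0.42  ]
0.086 (array([ 554. , -206.5]), array([54.3, 54.1]), 17.18, 1830)
0.102 (array([ 575.5, -200.5]), array([ 9.5, 43.6]), 16.17, 530)
0.004 (array([ 548.2, -150.3]), array([249.5, 215.5]), 16.32, 3628)
```

View pics/w1.png

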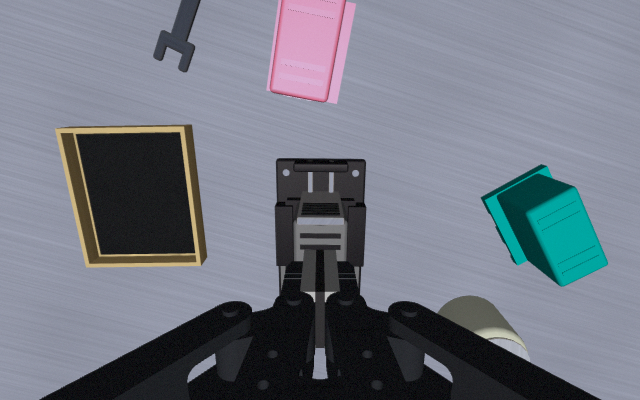

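The wrist view shows the plate at (320,200) centred behind the grey pack, with the tray at left, turquoise at right and pink behind. The plate centre at (0.5755, -0.2005) agrees with the other views. I'll descend behind it now.

```bash
python3 -m crank '[[0.1,0,5,0,0,0],[0.1,0,10,0,0,0],[0.1,0,14,0,0,0],[0.1,0,16.9,0,0,0],[0.1,0,16.9,0,0,0]]'
python3 -m crank '[[-0.5,0,0,0,0,0],[-1,0,0,0,0,0],[-1.5,0,0,0,0,0],[-2,0,0,0,0,0],[-2.5,0,0,0,0,0],[-3,0,0,0,0,0],[-3,0,0,0,0,0]]'
```

```text
time: 2.65
eef_pos: [0.6067, -0.1853, 0.0685]
tcp_rot: [0.989, 0.148, -0.005, -0.003]
contact_force: [-0.9, -0.6, 0.4]
opening: -0.0
finger_force: 0.0
time: 3.35
eef_pos: [0.5815, -0.1981, 0.074]
tcp_rot: [0.989, 0.147, -0.0, -0.0]
contact_force: [0.1, -0.4, -0.5]
opening: -0.004
finger_force: 0.0
```

```bash
python3 -m crank '[[-0.5,0,0,0,0,0],[-1,0,0,0,0,0],[-1,0,0,0,0,0]]'
python3 - <<'E'
from plant import ctrl
from h import *
i=ctrl.camera_info("wrist");p,d=ctrl.read_camera("wrist");cv2.imwrite("pics/w2.png",p)
W=cloud(d,i);z=W[...,2];m=(d>0)&(z>.102)&(z<.118)&(np.hypot(W[...,0]-.55,W[...,1]+.21)<.06);print(rect(W[m]),ctrl.get_state()["eef_pos"])
E
```

```text
time: 3.65
eef_pos: [0.5723, -0.2009, 0.074]
tcp_rot: [0.989, 0.147, -0.0, -0.0]
contact_force: [0.2, 0.3, -0.3]
opening: 0.003
finger_force: 0.0
(array([ 577.7, -200. ]), array([14.7, 44.1]), 17.13, 1369) [ 0.5724 -0.2009  0.074 ]
```

View pics/w2.png

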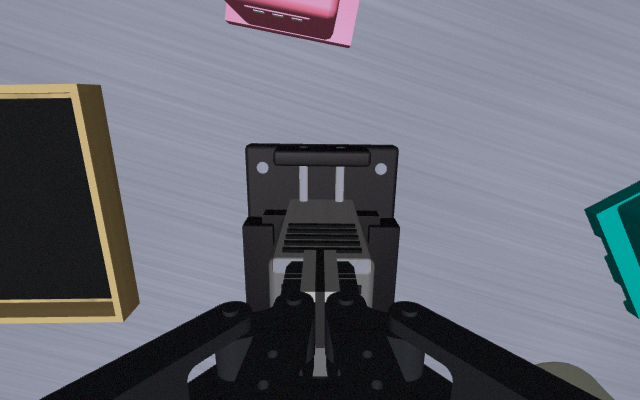

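```bash
python3 - <<'E'
from plant import ctrl
from h import *
i=ctrl.camera_info("wrist");p,d=ctrl.read_camera("wrist")
W=cloud(d,i);print(i["origin"],ctrl.get_state()["eef_pos"])
o=np.array([.5036,-.222,0]);a=np.radians(16.7);X=np.array([np.cos(a),np.sin(a),0]);Y=np.array([-X[1],X[0],0])
D=np.stack([(W-o)@X,(W-o)@Y,W[...,2]],-1)
for u in (290,320,327,345):
    print(u,[(v,*(np.round(D[v,u]*1000).astype(int))) for v in range(150,380,12) if d[v,u]>0])
E
```

```text
[ 0.6432 -0.1791  0.2525] [ 0.5725 -0.2008  0.074 ]
290 [(150, np.int64(114), np.int64(19), np.int64(34)), (162, np.int64(107), np.int64(19), np.int64(35)), (174, np.int64(94), np.int64(21), np.int64(11)), (186, np.int64(86), np.int64(21), np.int64(12)), (198, np.int64(77), np.int64(21), np.int64(11)), (210, np.int64(78), np.int64(19), np.int64(42)), (222, np.int64(78), np.int64(17), np.int64(62)), (234, np.int64(80), np.int64(16), np.int64(85)), (246, np.int64(78), np.int64(15), np.int64(96)), (258, np.int64(77), np.int64(14), np.int64(108)), (270, np.int64(80), np.int64(12), np.int64(124)), (282, np.int64(80), np.int64(12), np.int64(135)), (294, np.int64(87), np.int64(10), np.int64(154)), (306, np.int64(85), np.int64(10), np.int64(157)), (318, np.int64(86), np.int64(9), np.int64(164)), (330, np.int64(90), np.int64(8), np.int64(176)), (342, np.int64(90), np.int64(8), np.int64(180)), (354, np.int64(90), np.int64(7), np.int64(185)), (366, np.int64(90), np.int64(7), np.int64(188)), (378, np.int64(90), np.int64(7), np.int64(191))]
320 [(150, np.int64(114), np.int64(1), np.int64(31)), (1
[... 2174 characters left out ...]
(222, np.int64(78), np.int64(-13), np.int64(62)), (234, np.int64(78), np.int64(-12), np.int64(81)), (246, np.int64(78), np.int64(-11), np.int64(96)), (258, np.int64(78), np.int64(-10), np.int64(109)), (270, np.int64(80), np.int64(-9), np.int64(125)), (282, np.int64(80), np.int64(-9), np.int64(134)), (294, np.int64(86), np.int64(-7), np.int64(153)), (306, np.int64(85), np.int64(-7), np.int64(157)), (318, np.int64(85), np.int64(-6), np.int64(164)), (330, np.int64(90), np.int64(-6), np.int64(175)), (342, np.int64(91), np.int64(-5), np.int64(182)), (354, np.int64(90), np.int64(-5), np.int64(185)), (366, np.int64(91), np.int64(-5), np.int64(189)), (378, np.int64(90), np.int64(-5), np.int64(191))]
```

```bash
python3 - <<'E'
from plant import ctrl
from h import *
i=ctrl.camera_info("side");p,d=ctrl.read_camera("side")
W=cloud(d,i)
o=np.array([.5036,-.222,0]);a=np.radians(16.7);X=np.array([np.cos(a),np.sin(a),0]);Y=np.array([-X[1],X[0],0])
D=np.stack([(W-o)@X,(W-o)@Y,W[...,2]],-1)
m=(d>0)&(abs(D[...,0]-.075)<.03)&(abs(D[...,1])<.04)&(D[...,2]>.05)
for lo in np.arange(.06,.25,.01):
    k=m&(D[...,2]>=lo)&(D[...,2]<lo+.01)
    if k.sum():print(round(lo,2),k.sum(),np.round(np.percentile(D[k][:,0],[2,98])*1000),np.round(np.percentile(D[k][:,1],[2,98])*1000))
cv2.imwrite("pics/s2.png",cv2.resize(p[120:320,220:420],(600,600),interpolation=cv2.INTER_CUBIC))
print(ctrl.get_state()["qpos"],ctrl.get_state()["opening"])
E
```

```text
0.06 23 [47. 75.] [-29. -21.]
0.07 27 [46. 74.] [-29. -20.]
0.08 74 [46. 72.] [-30.  22.]
0.09 122 [46. 72.] [-26.  24.]
0.1 23 [67. 78.] [-23.  -3.]
0.11 22 [60. 73.] [-24.   7.]
0.12 32 [59. 78.] [-14.   5.]
0.13 32 [60. 78.] [-15.   5.]
0.14 16 [59. 73.] [-15.   8.]
0.15 33 [57. 77.] [-29.  27.]
0.16 49 [58. 78.] [-34.  37.]
0.17 58 [54. 78.] [-38.  38.]
0.18 44 [54. 70.] [-36.  39.]
0.19 43 [54. 71.] [-39.  15.]
0.2 46 [51. 65.] [-35.  18.]
0.21 63 [51. 77.] [-40.  12.]
0.22 46 [59. 80.] [-39. -15.]
0.23 35 [54. 82.] [-38. -29.]
0.24 68 [45. 97.] [-39. -24.]
[-0.5043  0.2642  1.8393 -0.0002  1.0382  0.7708] 0.001580901494254035
```

View pics/s2.png

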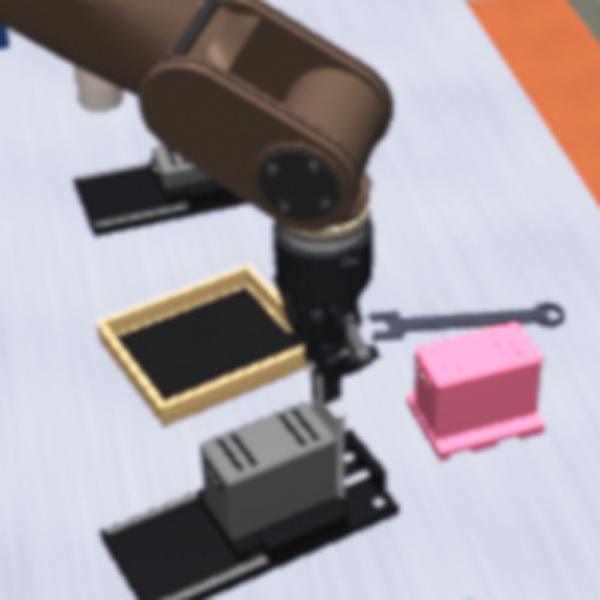

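The side crop shows the shut fingertips at crop (325,395), above the plate and pack top, although the state reports a TCP z of 0.074. Both cameras put the real fingertips near z 0.115, and no contact was felt. I'll back out and measure this length offset before going lower.

```bash
python3 -m crank '[[2,0,0,0,0,0],[4,0,0,0,0,0],[4,0,0,0,0,0]]'
cat > tip.py <<'E'
from plant import ctrl
from h import *
s=ctrl.get_state();i=ctrl.camera_info("wrist");p,d=ctrl.read_camera("wrist")
T=R.from_quat(s["tcp_rot"]).inv().apply((cloud(d,i)-s["eef_pos"]).reshape(-1,3)).reshape(400,640,3)*1000
print(s["eef_pos"],"cam in tool mm",R.from_quat(s["tcp_rot"]).inv().apply(i["origin"]-s["eef_pos"])*1000)
m=(d>0)&(abs(T[...,0])<16)&(abs(T[...,1])<60)&(T[...,2]<30)&(T[...,2]>-90)
for lo in range(-90,30,6):
    k=m&(T[...,2]>=lo)&(T[...,2]<lo+6)
    if k.sum()>3:print(lo,k.sum(),"x",np.percentile(T[k][:,0],[2,98]),"y",np.percentile(T[k][:,1],[2,98]))
E
python3 tip.py
```

```text
time: 4.1
eef_pos: [0.6127, -0.1886, 0.0742]
tcp_rot: [0.989, 0.148, 0.001, 0.0]
contact_force: [0.6, 0.2, -0.8]
opening: -0.002
finger_force: 0.0
[ 0.6127 -0.1886  0.0742] cam in tool mm [  74.034    -0.2593 -178.5356]
-90 3342 x [-6.8842 14.9678] y [-33.8177  33.522 ]
-84 1849 x [-6.0748 15.0624] y [-27.4611  27.266 ]
-78 963 x [-9.1326 13.5718] y [-12.845   12.5114]
-72 384 x [ 8.0046 12.7321] y [-12.9927  11.9508]
-66 607 x [ 7.7212 12.7642] y [-13.2545  12.8108]
-60 526 x [ 7.6437 12.6241] y [-13.4617  12.7386]
-54 472 x [ 7.6499 12.6551] y [-13.2882  12.7352]
-48 385 x [ 7.7364 12.6848] y [-12.6342  12.0254]
-42 61 x [ 7.7349 12.5033] y [-6.7926  8.9977]
```

```bash
python3 -m crank '[[0,0,2,0,0,0],[0,0,4,0,0,0],[0,0,4.5,0,0,0],[0,0,4.5,0,0,0]]'
python3 -m crank '[[-0.5,0,0,0,0,0],[-1,0,0,0,0,0],[-1.5,0,0,0,0,0],[-2,0,0,0,0,0],[-2.5,0,0,0,0,0],[-3,0,0,0,0,0],[-3,0,0,0,0,0]]'
python3 -c "from plant import ctrl;print(ctrl.pinch_z)"
```

```text
time: 4.55
eef_pos: [0.6094, -0.1888, 0.0276]
tcp_rot: [0.989, 0.147, -0.001, -0.001]
contact_force: [0.7, -1.0, 1.3]
opening: -0.002
finger_force: 0.0
time: 5.25
eef_pos: [0.5837, -0.1977, 0.0298]
tcp_rot: [0.989, 0.147, 0.002, 0.0]
contact_force: [4.2, 1.8, -0.6]
opening: 0.001
finger_force: 0.0
0.0187
```

```bash
python3 -m crank '[[-0.5,0,0,0,0,0],[-1,0,0,0,0,0],[-1.5,0,0,0,0,0],[-2,0,0,0,0,0],[-2.5,0,0,0,0,0],[-3,0,0,0,0,0],[-3.5,0,0,0,0,0],[-3.5,0,0,0,0,0]]'
```

```text
time: 6.05
eef_pos: [0.5506, -0.2078, 0.03]
tcp_rot: [0.989, 0.147, 0.003, 0.001]
contact_force: [6.0, 2.5, -1.0]
opening: 0.003
finger_force: 0.0
```

```bash
python3 -m crank '[[-0.4,0,0,0,0,0],[-0.7,0,0,0,0,0],[-0.9,0,0,0,0,0],[-0.9,0,0,0,0,0],[-0.9,0,0,0,0,0]]'
python3 - <<'E'
from plant import ctrl
from h import *
i=ctrl.camera_info("wrist");p,d=ctrl.read_camera("wrist");W=cloud(d,i)
o=np.array([.5036,-.222,0]);a=np.radians(16.7);X=np.array([np.cos(a),np.sin(a),0]);Y=np.array([-X[1],X[0],0])
D=np.stack([(W-o)@X,(W-o)@Y,W[...,2]],-1)
m=(d>0)&(abs(D[...,1])>.013)&(abs(D[...,1])<.021)&(D[...,2]>.05)&(D[...,2]<.1)&(D[...,0]>0.02)&(D[...,0]<.08)
print("plate face x",np.median(D[m][:,0]),m.sum(),ctrl.get_state()["eef_pos"],ctrl.get_state()["contact_force"])
i=ctrl.camera_info("side");p,d=ctrl.read_camera("side");W=cloud(d,i)
D=np.stack([(W-o)@X,(W-o)@Y,W[...,2]],-1)
m=(d>0)&(abs(D[...,1])<.03)&(D[...,2]>.086)&(D[...,2]<.097)&(D[...,0]>-.12)&(D[...,0]<.1)
print("pack top x",np.percentile(D[m][:,0],[0,1,3,10,97,100]), rect(D[m]))
E
```

```text
time: 6.55
eef_pos: [0.5443, -0.21, 0.0304]
tcp_rot: [0.989, 0.147, 0.005, 0.001]
contact_force: [11.3, 4.1, -2.7]
opening: -0.001
finger_force: 0.0
plate face x 0.029826411074394536 363 [ 0.5443 -0.21    0.0304] [11.4502  4.2534 -2.2615]
pack top x [-0.0813 -0.0802 -0.0787 -0.0716  0.0206  0.0472] (array([-16.9,  -1.3]), array([ 56.9, 128.5]), 89.05, 769)
```

The plate face is at dock x = 30 mm (fully pressed) and the pack centre is at about -28 mm. I'll retreat and rise.

```bash
python3 -m crank '[[2,0,0,0,0,0],[4,0,0,0,0,0],[6.5,0,0,0,0,0],[6.5,0,-4,0,0,0],[6.5,0,-9,0,0,0],[6.5,0,-11,0,0,0],[6.5,0,-11,0,0,0]]'
python3 - <<'E'
from plant import ctrl
from h import *
o=np.array([.5036,-.222,0]);a=np.radians(16.7);X=np.array([np.cos(a),np.sin(a),0]);Y=np.array([-X[1],X[0],0])
for n in("side","wrist"):
    s=ctrl.get_state();i=ctrl.camera_info(n);p,d=ctrl.read_camera(n);W=cloud(d,i)
    D=np.stack([(W-o)@X,(W-o)@Y,W[...,2]],-1)
    m=(d>0)&(abs(D[...,1])<.033)&(D[...,2]>.087)&(D[...,2]<.097)&(D[...,0]>-.12)&(D[...,0]<.04)
    if m.sum()>20:print(n,"pack top x,y",np.percentile(D[m][:,0],[1,99]),np.percentile(D[m][:,1],[1,99]), rect(D[m]))
    m=(d>0)&(abs(D[...,1])<.025)&(D[...,2]>.1)&(D[...,2]<.115)&(D[...,0]>-.0)&(D[...,0]<.1);print("plate",np.median(D[m],0))
c=o-.028*X;print(s["eef_pos"],go(s,(c[0],c[1],.13),16.7),s["eef_pos"][2])
E
```

```text
time: 7.35
eef_pos: [0.6049, -0.1932, 0.1444]
tcp_rot: [0.989, 0.147, 0.004, 0.003]
contact_force: [0.0, 0.2, -0.6]
opening: 0.003
finger_force: 0.0
side pack top x,y [-0.0797  0.0175] [-0.0278  0.0253] (array([-30.9,  -1.3]), array([ 57. , 100.3]), 89.89, 703)
plate [ 0.07   -0.0018  0.1082]
wrist pack top x,y [-0.0316 -0.0039] [-0.0057  0.0043] (array([-17.8,  -0.2]), array([28.5, 11.6]), 2.39, 376)
plate [0.0777 0.0107 0.106 ]
[ 0.6032 -0.1923  0.1412] [-13.198  -0.082   1.08    0.003  -0.003   0.004] 0.14118064184693685
```

```bash
python3 -m crank '[[-5,0,0,0,0,0],[-10,0,0,0,0,0],[-13.2,0,0,0,0,0],[-13.2,0,0,0,0,0],[-13.2,0,0,0,0,0]]' 0.9
python3 tip.py; python3 - <<'E'
from plant import ctrl
from h import *
o=np.array([.5036,-.222,0]);a=np.radians(16.7);X=np.array([np.cos(a),np.sin(a),0]);c=o-.029*X
print(go(ctrl.get_state(),(c[0],c[1],.006),16.7))
E
```

```text
time: 7.95
eef_pos: [0.4746, -0.2297, 0.1369]
tcp_rot: [0.989, 0.147, -0.001, -0.001]
contact_force: [0.1, -0.5, -0.1]
opening: 0.843
finger_force: 0.0
[ 0.4746 -0.2297  0.1369] cam in tool mm [  74.0148   -0.2498 -178.5466]
-90 1099 x [ 7.4538 15.0533] y [-57.7199  57.4256]
-84 1275 x [-0.0099 12.9002] y [-42.452   42.0617]
-78 1201 x [-8.1409 12.6458] y [-48.7776  48.1355]
-72 1201 x [-8.8595 12.6138] y [-48.9349  48.5797]
-66 1034 x [-8.7614 12.6409] y [-49.1891  48.4151]
-60 901 x [-8.6774 12.5625] y [-49.0803  48.4814]
-54 686 x [-8.8737 12.6337] y [-47.1624  46.6052]
-48 232 x [-8.1811 11.955 ] y [-40.084   39.5505]
[ 0.028  0.094 13.152 -0.002  0.001  0.004]
```

```bash
python3 -m crank '[[0,0.1,4,0,0,0],[0,0.1,8,0,0,0],[0,0.1,11,0,0,0],[0,0.1,13.1,0,0,0],[0,0.1,13.1,0,0,0]]'
python3 -m crank '[[0,0,0,0,0,0],[0,0,0,0,0,0],[0,0,0,0,0,0],[0,0,0,0,0,0],[0,0,0,0,0,0],[0,0,0,0,0,0]]' 0.4 70
```

```text
time: 8.5
eef_pos: [0.4742, -0.2285, 0.0037]
tcp_rot: [0.989, 0.148, -0.003, -0.003]
contact_force: [0.1, -0.4, 0.0]
opening: 0.904
finger_force: 0.0
time: 9.1
eef_pos: [0.4777, -0.2316, 0.0094]
tcp_rot: [0.989, 0.147, 0.001, 0.001]
contact_force: [1.9, 1.5, 3.4]
opening: 0.623
finger_force: 76.3
```

```bash
python3 -m crank '[[-0.6,0,0,0,0,0],[-1.2,0,0,0,0,0],[-1.8,0,0,0,0,0],[-2.4,0,0,0,0,0],[-3,0,0,0,0,0],[-3.6,0,0,0,0,0],[-4.2,0,0,0,0,0],[-4.8,0,0,0,0,0],[-5.3,0,0,0,0,0],[-5.3,0,0,0,0,0]]'
```

```text
time: 10.1
eef_pos: [0.4269, -0.2478, 0.0094]
tcp_rot: [0.989, 0.147, 0.002, 0.001]
contact_force: [4.4, -0.1, 5.4]
opening: 0.62
finger_force: 76.4
```

```bash
python3 - <<'E'
from plant import ctrl
from h import *
o=np.array([.5036,-.222,0]);a=np.radians(16.7);X=np.array([np.cos(a),np.sin(a),0]);Y=np.array([-X[1],X[0],0])
s=ctrl.get_state();i=ctrl.camera_info("side");p,d=ctrl.read_camera("side");W=cloud(d,i)
D=np.stack([(W-o)@X,(W-o)@Y,W[...,2]],-1)
m=(d>0)&(abs(D[...,1])<.033)&(D[...,2]>.087)&(D[...,2]<.097)&(D[...,0]>-.15)&(D[...,0]<.05)
print("pack top x",np.percentile(D[m][:,0],[1,99]),rect(D[m]))
print("tcp dock",(s["eef_pos"]-o)@X,(s["eef_pos"]-o)@Y,s["eef_pos"][2],s["contact_force"])
E
```

```text
pack top x [-0.1333 -0.0355] (array([-84.7,   0.4]), array([99.4, 63.2]), 0.16, 468)
tcp dock -0.0809134866717554 -0.0026681000028425973 0.009398304698494384 [ 4.411  -0.1204  5.3773]
```

```bash
python3 -m crank '[[0,0,-1,0,0,0],[0,0,-2.5,0,0,0],[0,0,-5,0,0,0],[0,0,-7.5,0,0,0],[0,0,-10,0,0,0],[0,0,-10,0,0,0]]'
python3 - <<'E'
from plant import ctrl
from h import *
s=ctrl.get_state();a=np.radians(17.9);print(go(s,(.506+.0035*np.cos(a),.002+.0035*np.sin(a),.11),17.9))
E
```

```text
time: 10.75
eef_pos: [0.426, -0.2477, 0.11]
tcp_rot: [0.989, 0.148, 0.001, 0.002]
contact_force: [0.7, -0.8, -5.7]
opening: 0.625
finger_force: 75.9
[ 15.298 -21.55   -0.074   0.004  -0.001  -0.016]
```

```bash
python3 -m crank '[[2,-2.8,0,0,0,0],[5,-7,0,0,0,0],[8,-11.3,0,0,0,0],[11,-15.5,0,0,0,-0.016],[13.5,-19,0,0,0,-0.016],[15.3,-21.6,0,0,0,-0.016],[15.3,-21.6,0,0,0,-0.016],[15.3,-21.6,0,0,0,-0.016]]'
python3 - <<'E'
from plant import ctrl
from h import *
s=ctrl.get_state();print(s["eef_pos"])
p,d=ctrl.read_camera("scene");cv2.imwrite("pics/sc3.png",cv2.resize(p[110:260,240:440],(800,600),interpolation=cv2.INTER_CUBIC))
for n in("scene","side"):
    W=cloud(ctrl.read_camera(n)[1],ctrl.camera_info(n));z=W[...,2];
    m=(np.hypot(W[...,0]-.506,W[...,1])<.1)&(z>.165)&(z<.198);print(n,np.histogram(z[(np.hypot(W[...,0]-.506,W[...,1])<.1)&(z>.06)&(z<.22)],np.arange(.06,.22,.01)))
a=np.radians(17.9);print(go(s,(.506+.0035*np.cos(a),.002+.0035*np.sin(a),.11),17.9))
E
```

```text
time: 11.55
eef_pos: [0.5067, 0.0053, 0.1051]
tcp_rot: [0.988, 0.156, -0.003, -0.0]
contact_force: [-0.7, -0.9, -6.1]
opening: 0.62
finger_force: 76.6
[0.5067 0.0053 0.1051]
scene (array([  0,   0,   0,   0,  10,  82,  91,  31,  41,  42,  49,  44, 220,
       114,  52]), array([0.06, 0.07, 0.08, 0.09, 0.1 , 0.11, 0.12, 0.13, 0.14, 0.15, 0.16,
       0.17, 0.18, 0.19, 0.2 , 0.21]))
side (array([  0,   0,   0,   0,  19, 169, 176, 117, 113, 122, 123, 112, 285,
        99,  65]), array([0.06, 0.07, 0.08, 0.09, 0.1 , 0.11, 0.12, 0.13, 0.14, 0.15, 0.16,
       0.17, 0.18, 0.19, 0.2 , 0.21]))
[ 0.179  0.292 -0.496 -0.002  0.006  0.002]
```

View pics/sc3.png

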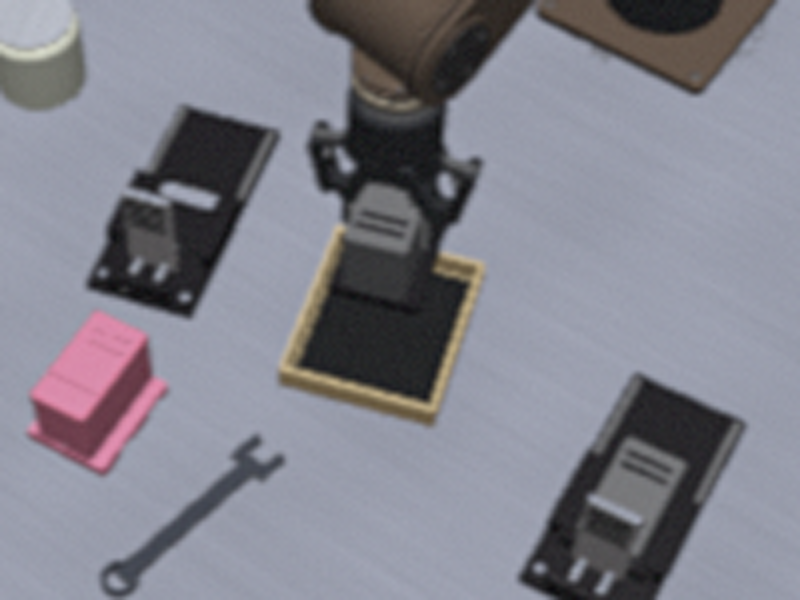

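The view shows the pack held upright over the tray (crop 385,240), with dock 1 empty, its ejector sprung back at crop (150,225), and the bystanders unmoved. The underside is about 3 mm above the reported TCP z. I'll lower it.

```bash
python3 -m crank '[[0,0.3,3,0,0,0],[0,0.3,5.5,0,0,0],[0,0.3,7.5,0,0,0],[0,0.3,8.8,0,0,0],[0,0.3,9.3,0,0,0],[0,0.3,9.3,0,0,0],[0,0.3,9.3,0,0,0]]'
python3 -m crank '[[0,0,0.2,0,0,0],[0,0,0.4,0,0,0],[0,0,0.4,0,0,0],[0,0,0.4,0,0,0]]'
```

```text
time: 12.4
eef_pos: [0.511, 0.0013, 0.0161]
tcp_rot: [0.988, 0.155, 0.001, 0.0]
contact_force: [0.7, -0.9, -4.6]
opening: 0.622
finger_force: 76.4
time: 12.8
eef_pos: [0.51, 0.0018, 0.0111]
tcp_rot: [0.988, 0.155, 0.0, 0.0]
contact_force: [-0.0, -0.2, -4.7]
opening: 0.627
finger_force: 76.4
```

Weight is still fully carried, so I'll go on in small steps.

```bash
python3 -m crank '[[0,0,0.2,0,0,0],[0,0,0.4,0,0,0],[0,0,0.6,0,0,0],[0,0,0.6,0,0,0],[0,0,0.6,0,0,0]]'
python3 -m crank '[[0,0,0.1,0,0,0],[0,0,0.2,0,0,0],[0,0,0.2,0,0,0],[0,0,0.2,0,0,0]]'
```

```text
time: 13.3
eef_pos: [0.5098, 0.0018, 0.0048]
tcp_rot: [0.988, 0.155, -0.0, -0.0]
contact_force: [-0.1, -0.3, -6.0]
opening: 0.623
finger_force: 76.4
time: 13.7
eef_pos: [0.5099, 0.0018, 0.003]
tcp_rot: [0.988, 0.155, -0.0, -0.0]
contact_force: [0.3, -0.5, -5.9]
opening: 0.624
finger_force: 76.4
```

```bash
python3 -m crank '[[0,0,0.1,0,0,0],[0,0,0.2,0,0,0],[0,0,0.2,0,0,0],[0,0,0.2,0,0,0]]'
```

```text
time: 14.1
eef_pos: [0.5102, 0.0017, 0.0023]
tcp_rot: [0.988, 0.155, -0.0, -0.0]
contact_force: [-5.3, -0.1, 5.2]
opening: 0.625
finger_force: 77.5
```

The pack is on the tray floor: the force flipped from -6 to +5 N at the expected height. I'll release and rise.

```bash
python3 -m crank '[[0,0,0,0,0,0],[0,0,0,0,0,0],[0,0,0,0,0,0],[0,0,0,0,0,0],[0,0,0,0,0,0]]' 0.85
python3 -m crank '[[0,0,-1,0,0,0],[0,0,-3,0,0,0],[0,0,-6,0,0,0],[0,0,-10,0,0,0],[0,0,-14,0,0,0],[0,0,-18,0,0,0],[0,0,-18,0,0,0],[0,0,-18,0,0,0]]'
python3 - <<'E'
from plant import ctrl
from h import *
S=[]
for n in("scene","side"):
    p,d=ctrl.read_camera(n);W=cloud(d,ctrl.camera_info(n));z=W[...,2]
    m=(np.hypot(W[...,0]-.506,W[...,1])<.09)&(z>.078)&(z<.094);P=W[m]
    A=np.c_[P[:,:2],np.ones(len(P))];f=np.linalg.lstsq(A,P[:,2],rcond=None)[0]
    print(n,"pack top",rect(P),"z",np.median(P[:,2]),"tilt",f[:2])
    o=np.array([.5036,-.222,0]);a=np.radians(16.7);X=np.array([np.cos(a),np.sin(a),0])
    for c in(o+.075*X,np.array([.603,.2775,0])):
        m=(np.hypot(W[...,0]-c[0],W[...,1]-c[1])<.06)&(z>.1)&(z<.118);print(" plate",rect(W[m])[0])
    S.append(cv2.resize(p[110:260,240:440] if n=="scene" else p[140:340,200:420],(400,330)))
cv2.imwrite("pics/fin.png",np.hstack(S))
E
```

```text
time: 14.6
eef_pos: [0.5102, 0.0017, 0.001]
tcp_rot: [0.988, 0.155, 0.0, 0.0]
contact_force: [0.1, -0.5, 0.0]
opening: 0.846
finger_force: 0.0
time: 15.4
eef_pos: [0.5108, 0.0016, 0.183]
tcp_rot: [0.988, 0.155, 0.002, 0.001]
contact_force: [-0.8, -0.2, 0.2]
opening: 0.847
finger_force: 0.0
scene pack top (array([511.6,   0.6]), array([101.2,  54.2]), 17.67, 388) z 0.08520548426328012 tilt [-0.002  -0.0148]
 plate [ 576.2 -202. ]
 plate [604.4 277.8]
side pack top (array([506.5,  -0.7]), array([102.5,  59.4]), 18.38, 495) z 0.08424852462831356 tilt [-0.0077  0.0255]
 plate [ 572.5 -203.4]
 plate [600.3 277.3]
```

View pics/fin.png

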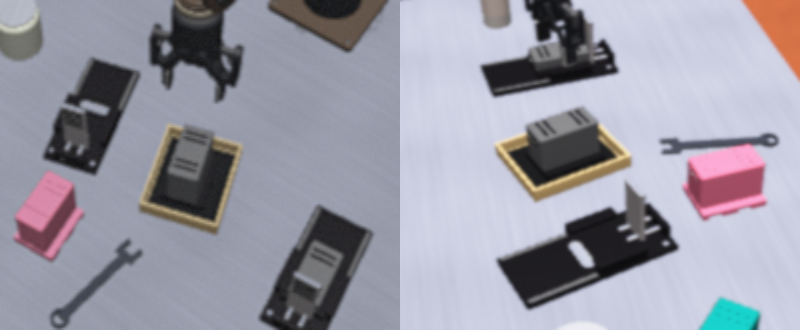

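The pack stands flat in the tray centre (left view (190,160), right view (563,140)), with its top at 0.085 m as expected. Both ejector plates are at rest and the gripper is clear.

```bash
python3 -c "from plant import ctrl;print(ctrl.sign_off())"
```

```text
the job is handed in; nothing more can be done
None
```

The job is handed in after about 15.5 s: by the final camera check the tall pack was ejected, drawn out and set down flat and upright in the tray centre, both ejectors are at rest, and the slim pack and bystanders look unmoved; the sign-off gave no verdict.

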